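Transfer the changeover panel to its other feeder

TASK

The changeover panel on the bench is running on its right-hand feeder (left and right as the robot sees them). Transfer it to the left-hand feeder: switch the right handle off, slide the interlock bar to the right until it stops so that it frees the left handle, then switch the left handle on. Leave the screwdriver, the hand tester and the tray beside the panel where they are.

Things in the scene. Friction and masses are not known exactly. Their poses are not given: they have to be found in the camera images.
- panel: Grey steel changeover case fixed on the bench, perhaps turned: 196 mm deep (its x), 286 wide (y), 61 high over the cover; plugged cable glands stick 22 mm out of both sides. Two dark breakers on top, side by side, faces 77 mm above the bench. Origin: centre of the underside; x points away from the robot, y to the left, z up.
- right_handle_top (a point): Centre of the top of the right breaker's handle: a grey paddle, 28 mm wide (panel y) and 16 thick (panel x), leaning in the panel's x-z plane. Its pivot is 80 mm below this point, at panel x 0, y -78 mm, 62 mm above the bench. Off: top at panel x -35 mm; on: x +35 mm; 134 mm above the bench in both. Pushed from either side.
- left_handle_top (a point): The same point on the left breaker's handle, of equal shape and size; pivot at panel x 0, y +78 mm, 62 mm above the bench. Off: top at panel x -35 mm; on: x +35 mm.
- knob_top (a point): Centre of the top of the round black knob on the middle of the interlock bar: panel x +28 mm, 135 mm above the bench. The head is 26 mm in diameter, straight-sided from about 105 mm above the bench up, on a thinner stem. The knob is pushed along the panel's y; it takes about 3 N.
- bar_end (a point): Left end of the interlock bar, middle of its upstand (95 mm above the bench). The bar is an aluminium angle 154 mm long along the panel's y: foot 81 to 85 mm above the bench, panel x +4 to +62 mm; upstand at panel x +4 to +8 mm, up to 109 mm. At the left it bars the left handle's way; the right handle, while on, stops it from sliding right.
- right_handle (a joint): Angle of the right handle, rad: 0 = off (leaning 0.45 rad toward the robot), 0.45 = upright, 0.90 = on (leaning away). A snap spring throws it to the nearer end once past upright; it takes up to about 8 N at the top. Starts on.
- left_handle (a joint): Angle of the left handle, rad, same sense and spring: 0 = off (toward the robot), 0.90 = on (away). Starts off.
- interlock_bar (a joint): Travel of the bar, m: 0 = fully left (knob at panel y +20 mm), 0.040 = fully right at its stop (knob at panel y -20 mm), where it frees the left handle. Starts within 5 mm of the left end.
- lamp_post (a point): Foot of the bench lamp's post, 125 mm above the bench, left of and behind the middle. The lamp's thin arm (15 mm) rises from here straight up to 0.59 m, then runs to the right at about 0.57 to 0.61 m, over the far part of the panel. Solid: carry the arm past the post on the robot's side and stay low over the panel.
- driver: Black screwdriver, 152 mm long along its y, 21 mm wide, on the bench to the left; origin under its middle. A bystander.
- spark_tester: Hand tester with an orange handle, 136 mm long along its y, 33 mm wide, on the bench to the right; origin under its middle. A bystander.
- tray: Stainless parts tray 98 x 153 x 24 mm (long along its y) with two copper rings in it, to the right of the panel; origin under its middle. A bystander.

How it is judged:
On the way, in this order (a step that is already met when the one before it is completed fails the run):
1. the right handle is off, the left one still off, the interlock bar still at the left (value of joint right_handle below 0.08 rad and value of joint left_handle below 0.2 rad and value of joint interlock_bar below 0.02 m), for 0.2 s.
2. the interlock bar has been slid to the right while both handles are off (value of joint interlock_bar above 0.034 m and value of joint right_handle below 0.08 rad and value of joint left_handle below 0.2 rad), for 0.2 s.
At the end, for the whole second after the job is handed in: The right handle is off (within 0.08 rad of its end), the interlock bar is at the right (within 6 mm of its stop) and the left handle is on (within 0.08 rad of its end) (value of joint right_handle below 0.08 rad and value of joint left_handle above 0.82 rad and value of joint interlock_bar above 0.034 m); the robot touches nothing.
It fails at once if the screwdriver, the tester or the tray is moved by more than 25 mm (distance of any of driver, spark_tester, tray from where it was at the start of the episode above 0.025 m).
It also fails if it takes over 42 s, if anything falls off the work surface, if the arm or the gripper's body presses on something with over 40 N, if the wrist force passes 120 N, or if a joint passes its speed limit or range.

ROBOT

A 7-joint arm with a two-finger parallel gripper is mounted at the origin on the work surface; the furniture and walls round the work are solid. World frame = base frame: x ahead of the robot, y to its left, z up, the work surface at z = 0. Lengths are in m, angles in rad, forces in N, time in s.
With the tool pointing down it reaches from about 0.4 to 0.85 m from the base axis. Payload 10.4 kg.
Tool frame: the origin (TCP) lies between the finger pads; the fingertips stand 22 mm ahead of it and the grasp point (between the pads) lies 3 mm ahead of it; z points along the fingers, y is the line along which they close (so a half turn about z gives the same grasp; the last joint's range is limited). The gripper opens to 85 mm and grips with 20 to 120 N. Pads are 22 mm wide; open, the fingers measure 114 mm over their backs; the gripper's body (76 mm by 85 mm) begins 54 mm behind the grasp point. The pads swing forward as they close: fully open they stand 13 mm farther back than shut.
Start: joints at [1.131, 0.332, -0.065, 1.46, 0.022, 1.35, -0.088], TCP at [0.253, -0.572, 0.253] pointing down, gripper open.
Joint ranges: [-2.6, 2.6], [-0.5, 2.12], [-1.47, 1.34], [0.16, 2.42], [-1.27, 4.41], [0.06, 2.06], [-2.6, 2.6]. Speed limits (rad/s): [2.22, 2.22, 2.79, 2.79, 3.14, 3.14, 3.14].

INTERFACE

Orientations are given as a unit quaternion [x, y, z, w].
In Python, from workcell import manip, camera, ticket, boxes_of, outline_of gives the robot as it stands.
- The arm moves only by the tool carry_out, never from a script. Its argument "deltas" is a list of rows, each a list of 5 numbers: the shift along the tool's x, y, z as a fraction of full scale, then the turn about the tool's z as a fraction of full scale, then the opening, from -1 (shut) to 1 (fully open), so that 0 is half open. In form: [[tx, ty, tz, spin, gripper], ...]. A call has 1 to 20 rows; each row is the pose to reach, as a shift and turn from the pose commanded when the call began, along the tool's axes at that moment; what a row does not reach only later rows make up. Full scale, the value 1, is 150 mm for a shift and 30 degrees for a turn. A row lasts 1/8 s, in which the tool goes at most 62.5 mm and 10.7 degrees, less where a joint would pass 70% of its speed; a pose out of reach is approached as far as the arm can. A call with a number of a shift or a turn outside -1 to 1 is refused whole. A call with a gripper value outside its range is refused whole. The fingers move at their own pace and stop on an object; "force" is the grip in N (left out, the last holds). Time passes only in rows, so rows that repeat a pose let the fingers close. It gives the time, the measured TCP pose, the force, the opening and the grip force at its end, in the units of the state.
- manip.get_obs(): the state, without advancing time (a new reading comes with each control period).
- camera(name): name is "scene" or "top" or "wrist"; returns a dict with "img" (400x640x3 uint8, red, green, blue), "depth" (400x640 float32, m along the optical axis (not along the pixel's ray), 0 where there is no reading), "vertical_fov" (degrees; the focal length in pixels is half the picture's height over the tangent of half this angle, whatever the lens; pixels are square), "cx", "cy" (the principal point, pixels), "R" (3x3) and "t" (3): a world point X has camera coordinates R X + t. Camera axes: x right, y down, z forward; pixel columns grow to the right and rows downward; lengths in m; the calibration is good to about 2 mm. The wrist camera is an equidistant fisheye: a pixel r from the principal point sees the ray r / f radians off the axis. A picture is of the moment at which its call begins.
- ticket.hand_in(): hands the job in; it is judged then, once.
Trained networks look in a picture, given as the dict that the camera call returned (one of the last four; its "shot" number tells which), for a name from the list of things; names that differ only in an ending like _2 or _b are one class to them, and where a whole thing is asked for, a point or a joint stands for the part that bears it (a point fixed in the world has none). Each returns a list of dicts, best first, with "conf" (0 to 1); they miss things now and then, are a little off and sometimes report something else, mostly with a low value. They report only what shows in the picture. A call takes as long as a camera call.
- boxes_of(query, picture): "position" ([x, y, z] in m, in world coordinates, good to about 4 mm: the middle of the surface that is visible of it).
- outline_of(query, picture): "region" (400x640 bool, what is visible of it).
The state is a dict: "clock": time; "joint_pos": joint angles; "joint_velocities": joint speeds; "tau": joint torques, N m; "position": TCP position; "ee_rot": TCP orientation; "ft_force": force on the tool from outside, world axes, zero at the start; "torque": the same for the moment, N m; "grip_width": opening from 0.0 (shut) to 1.0 (fully open); "grasp_force": force on a finger pad.
Only numpy, scipy, OpenCV 4.12 (cv2) and the standard library are available. Lean on these libraries where they do the work, as an engineer would, in place of code of your own. Each camera call takes 0.05 s, during which the arm holds its last target. There are 200 camera calls.

## Working session

There is one attempt and no reset: what is moved stays moved. The work goes in short steps, Python scripts to look and compute and a tool call to move; the robot and the scene stay as the last step left them, time stands still between calls to the robot, and variables do not carry over. Pictures are saved under pics/ and viewed, at most 10 in all, crops included, and the job is handed in when it is done.

Besides the shell and the picture viewer there is one more tool, called after "Emit:" as name([rows], argument=value, ...), one row to a line, values as JSON. carry_out: Moves the arm, as the interface text tells. Its arguments: {"type":"object","properties":{"deltas":{"type":"array","items":{"type":"array","items":{"type":"number"}}},"force":{"type":"number"}},"required":["deltas"]}

```bash
mkdir -p pics
cat > h.py <<'E'
import numpy as np, cv2
from workcell import manip, camera, ticket, boxes_of, outline_of
from scipy.spatial.transform import Rotation as Ro
def world(p,u,v):
    f=200/np.tan(np.radians(p["vertical_fov"]/2)); d=p["depth"][v,u]
    c=np.stack([(u-p["cx"])/f*d,(v-p["cy"])/f*d,d],-1)
    return (c-p["t"])@p["R"]
E
python3 - <<'E'
from h import *
o=manip.get_obs(); print(o)
for n in ("scene","top"):
    p=camera(n); cv2.imwrite(f"pics/{n}1.png",p["img"][:,:,::-1])
    print(n,p["vertical_fov"],-p["R"].T@p["t"])
    for q in "panel right_handle_top left_handle_top knob_top bar_end lamp_post driver spark_tester tray".split():
        print(q,[(np.round(b["position"],4).tolist(),round(b["conf"],2)) for b in boxes_of(q,p)[:2]])
    m=outline_of("panel",p)
    if m:
        v,u=np.nonzero(m[0]["region"]); X=world(p,u,v); s=X[(abs(X[:,2]-.061)<.006)]
        print(n,len(s),cv2.minAreaRect((s[:,:2]*1000).astype(np.float32)), np.percentile(X[:,2],[5,50,95]))
E
```

```text
{'clock': 0.0, 'joint_pos': array([ 1.13138581,  0.33288904, -0.06471006,  1.46095881,  0.02160128,
        1.34988924, -0.08854837]), 'joint_velocities': array([-4.48522016e-05,  2.26547045e-03, -7.88279720e-04,  7.67526931e-04,
        5.13174879e-04, -4.57857956e-04, -9.60241865e-04]), 'tau': array([ 1.87095822e-03, -6.25444865e+01,  5.00757422e-02, -3.91606665e+01,
        1.62664242e-02,  9.74422263e-03, -2.48524367e-05]), 'position': array([ 0.25288878, -0.57117086,  0.25249686]), 'ee_rot': array([ 9.78363636e-01,  2.06891449e-01, -1.81614982e-04, -7.01253755e-04]), 'ft_force': array([ 0.43578973,  0.5239874 , -0.99933931]), 'torque': array([-0.0374536 ,  0.01266415, -0.00759402]), 'grasp_force': 0.0, 'grip_width': 1.0039933155603622}
scene 43.39056677855297 [-0.07774365  0.64443565  0.75733807]
panel [([0.467, -0.036, 0.0623], 0.98)]
right_handle_top [([0.5311, -0.1587, 0.1131], 0.74), ([0.4486, -0.0098, 0.1176], 0.69)]
left_handle_top [([0.4488, -0.0148, 0.1169], 0.64)]
knob_top [([0.5102, -0.0664, 0.0833], 0.81)]
bar_end [([0.5128, -0.0652, 0.0839], 0.88)]
lamp_post [([0.531
[... 321 characters left out ...]
2215 [ 0.26934608 -0.13928107  0.97359338]
panel [([0.4852, -0.0942, 0.0705], 0.58), ([0.5142, -0.0803, 0.0857], 0.34)]
right_handle_top [([0.5312, -0.1697, 0.1183], 0.77)]
left_handle_top [([0.4506, -0.024, 0.1328], 0.65), ([0.4422, -0.4513, 0.0255], 0.48)]
knob_top [([0.5149, -0.0755, 0.088], 0.94)]
bar_end [([0.5164, -0.0799, 0.0825], 0.72)]
lamp_post [([0.5098, -0.1117, 0.6068], 0.79)]
driver [([0.5336, -0.1698, 0.1207], 0.72), ([0.408, 0.1568, 0.0202], 0.49)]
spark_tester [([0.4395, -0.4521, 0.03], 0.83)]
tray [([0.5834, -0.4886, -0.0055], 0.7)]
top 3900 ((493.693359375, -96.86082458496094), (196.41624450683594, 286.13885498046875), 12.383800506591797) [0.04840803 0.06898931 0.10981243]
```

View pictures.

View pics/scene1.png

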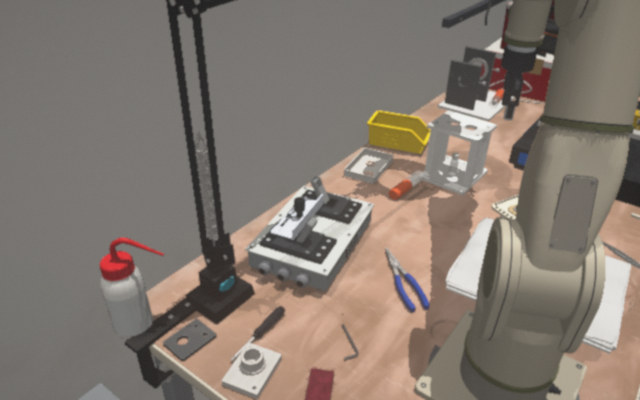

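View pics/top1.png

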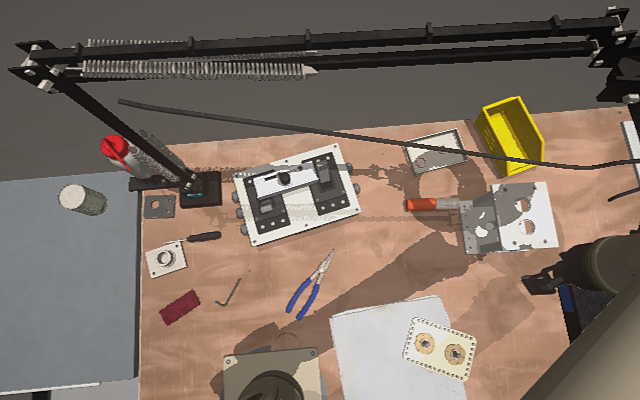

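Run:
```python
from h import *
a=np.radians(12.5); R=np.array([[np.cos(a),-np.sin(a)],[np.sin(a),np.cos(a)]]); C=np.array([.4936,-.0955])
for n in("top","scene"):
    p=camera(n); v,u=np.mgrid[:400,:640]; u=u.ravel();v=v.ravel()
    k=p["depth"][v,u]>0; X=world(p,u[k],v[k]); q=(X[:,:2]-C)@R*1000; z=X[:,2]*1000
    k=(abs(q[:,0])<98)&(abs(q[:,1])<143)&(z<200); q=q[k]; z=z[k]
    for nm,s in (("Lh",(q[:,1]>45)&(z>125)),("Rh",(q[:,1]<-45)&(z>125)),("knob",(abs(q[:,1])<45)&(z>128)),("bar",(z>105)&(z<113)&(abs(q[:,0]-6)<8))):
        if s.sum()>3: print(n,nm,s.sum(),np.percentile(np.c_[q[s],z[s]],[3,50,97],axis=0).round(1).tolist())
    s=(abs(z-61)<4); print(cv2.minAreaRect(q[s].astype(np.float32)))
o=manip.get_obs(); Rt=Ro.from_quat(o["ee_rot"]).as_matrix(); print(Rt.round(3))
```

```text
top Lh 94 [[-40.0, 63.9, 126.1], [-33.2, 76.5, 134.4], [-22.3, 88.4, 137.9]]
top Rh 96 [[20.6, -91.4, 125.7], [28.0, -78.7, 133.6], [38.1, -66.2, 137.7]]
top knob 88 [[15.9, 3.2, 128.7], [25.7, 14.5, 134.4], [37.9, 25.0, 137.2]]
top bar 151 [[3.2, -84.0, 105.3], [5.4, 2.1, 109.5], [13.4, 84.3, 112.4]]
((-0.06574249267578125, -0.503021240234375), (284.9453430175781, 195.79971313476562), 89.97718811035156)
scene Lh 94 [[-39.9, 67.9, 126.2], [-34.2, 83.8, 132.6], [-24.7, 93.5, 137.4]]
scene Rh 70 [[21.3, -86.3, 125.7], [27.2, -72.1, 131.9], [39.7, -62.2, 138.3]]
scene knob 72 [[15.9, 8.3, 128.5], [26.3, 21.2, 133.5], [38.0, 29.8, 136.1]]
scene bar 132 [[3.1, -72.4, 105.2], [5.2, 18.4, 108.7], [12.4, 91.0, 111.3]]
((0.0494232177734375, -0.0387420654296875), (195.90000915527344, 285.8701477050781), 0.005937161389738321)
[[ 0.914  0.405  0.   ]
 [ 0.405 -0.914 -0.   ]
 [-0.     0.    -1.   ]]
```

The scene picture shows the panel at about (310,235), the lamp to its left, and a white box at (460,150) between the gripper and the panel. The top picture shows the panel at (297,193), the knob at (284,178) and the white box at (505,220). A dark cable crosses at row 100–165. Next I'll check obstacle heights along the path.

Run:
```python
from h import *
P=[]
for n in("top","scene"):
    p=camera(n); v,u=np.mgrid[:400,:640]; u=u.ravel();v=v.ravel()
    k=p["depth"][v,u]>0; P.append(world(p,u[k],v[k]))
X=np.vstack(P)
ys=np.arange(-.75,.25,.05); print("y    ",(ys*100).round().astype(int))
for x in np.arange(.15,.85,.05):
    print(round(x,2),[int(1000*max([0]+list(X[(abs(X[:,0]-x-.025)<.025)&(abs(X[:,1]-y-.025)<.025)][:,2]))) for y in ys])
p=camera("top")
f=200/np.tan(np.radians(p["vertical_fov"]/2))
for u,v in((250,117),(420,143),(550,160),(505,195),(490,240),(200,70),(420,60),(300,40)): print(u,v,world(p,np.array([u]),np.array([v])).round(3))
```

```text
y     [-75 -70 -65 -60 -55 -50 -45 -40 -35 -30 -25 -20 -15 -10  -5   0   5  10
  15  20]
0.15 [91, 5, 5, 5, 5, 5, 646, 670, 668, 33, 28, 28, 21, 21, 15, 6, 6, 5, 5, 11]
0.2 [91, 5, 4, 519, 521, 601, 645, 644, 22, 5, 5, 6, 19, 22, 21, 5, 9, 10, 16, 15]
0.25 [90, 164, 331, 508, 552, 581, 6, 5, 6, 6, 5, 16, 21, 20, 5, 6, 11, 5, 13, 13]
0.3 [4, 166, 166, 484, 166, 5, 6, 6, 5, 6, 6, 17, 17, 7, 6, 6, 6, 7, 7, 43]
0.35 [4, 166, 490, 478, 556, 525, 532, 539, 5, 6, 5, 6, 64, 66, 75, 72, 6, 13, 16, 45]
0.4 [3, 166, 166, 167, 614, 619, 33, 542, 550, 558, 567, 576, 583, 587, 138, 81, 46, 23, 24, 16]
0.45 [4, 46, 35, 6, 629, 665, 663, 662, 653, 653, 611, 605, 611, 613, 611, 610, 612, 31, 32, 30]
0.5 [71, 68, 83, 25, 28, 662, 660, 661, 652, 653, 646, 644, 645, 635, 637, 629, 628, 621, 620, 31]
0.55 [83, 10, 85, 27, 23, 12, 28, 15, 5, 35, 77, 129, 92, 88, 75, 608, 614, 618, 616, 30]
0.6 [84, 9, 84, 26, 27, 27, 28, 10, 4, 6, 65, 65, 64, 4, 5, 5, 6, 6, 6, 5]
0.65 [427, 435, 443, 451, 460, 468, 476, 485, 492, 500, 509, 517, 524, 524, 522, 523, 559, 567, 575, 583]
0.7 [420, 435, 439, 442, 457, 468, 472, 482, 492, 500, 507, 513, 521, 520, 517, 523, 555, 566, 573, 581]
0.75 [0, 0, 0, 0, 0, 0, 0, 0, 0, 0, 0, 0, 0, 0, 0, 0, 0, 0, 0, 0]
0.8 [0, 0, 0, 0, 0, 0, 0, 0, 0, 0, 0, 0, 0, 0, 0, 0, 0, 0, 0, 0]
250 117 [[0.698 0.006 0.09 ]]
420 143 [[ 0.62  -0.451 -0.002]]
550 160 [[ 0.537 -0.804 -0.002]]
505 195 [[ 0.419 -0.57   0.165]]
490 240 [[ 0.332 -0.589  0.01 ]]
200 70 [[ 0.516 -0.023  0.596]]
420 60 [[ 0.497 -0.271  0.61 ]]
300 40 [[ 0.513 -0.14   0.638]]
```

Emit:
carry_out([
  [1, -1, 0, 0.38, -1],
  [1, -1, 0, 0.38, -1],
  [1, -1, 0, 0.38, -1],
  [1, -1, 0, 0.38, -1],
  [1, -1, 0, 0.38, -1],
  [1, -1, 0, 0.38, -1],
  [1, -1, 0, 0.38, -1],
])

```text
clock: 2.22
position: [0.3288, -0.3747, 0.2532]
ee_rot: [0.994, 0.108, -0.0, 0.0]
ft_force: [0.6, -0.0, -0.4]
grip_width: -0.002
grasp_force: 0.0
```

Run:
```python
from h import *
o=manip.get_obs(); print(o["clock"],o["position"],Ro.from_quat(o["ee_rot"]).as_matrix().round(3).tolist(),o["joint_pos"].round(2))
for n in("top","scene"):
    p=camera(n); v,u=np.mgrid[:400,:640]; u=u.ravel();v=v.ravel()
    k=p["depth"][v,u]>0;u=u[k];v=v[k]; X=world(p,u,v)
    for y in np.arange(-.5,.2,.1):
        s=(abs(X[:,1]-y)<.015)&(X[:,2]>.4)&(X[:,0]>.3); 
        print(n,round(y,1),s.sum(),[ (np.percentile(X[s],q,axis=0)[[0,2]]).round(2).tolist() for q in(0,20,50,80,100)] if s.sum() else "", (u[s].min(),u[s].max(),v[s].min(),v[s].max()) if s.sum() else "")
    cv2.imwrite(f"pics/{n}2.png",p["img"][:,:,::-1])
```

```text
2.225 [ 0.32880013 -0.37469657  0.2531728 ] [[0.977, 0.214, -0.0], [0.214, -0.977, -0.0], [-0.0, -0.0, -1.0]] [ 0.92  0.06 -0.17  1.78  0.01  1.3  -0.61]
top -0.5 1984 [[0.37, 0.4], [0.44, 0.53], [0.46, 0.6], [0.48, 0.62], [0.7, 0.63]] (np.int64(491), np.int64(639), np.int64(0), np.int64(169))
top -0.4 2641 [[0.3, 0.4], [0.32, 0.61], [0.49, 0.62], [0.5, 0.65], [0.7, 0.66]] (np.int64(437), np.int64(603), np.int64(0), np.int64(224))
top -0.3 2894 [[0.3, 0.4], [0.31, 0.55], [0.41, 0.61], [0.51, 0.63], [0.7, 0.65]] (np.int64(381), np.int64(506), np.int64(0), np.int64(239))
top -0.2 1576 [[0.43, 0.4], [0.5, 0.45], [0.51, 0.6], [0.7, 0.64], [0.7, 0.64]] (np.int64(325), np.int64(373), np.int64(0), np.int64(141))
top -0.1 1956 [[0.44, 0.4], [0.5, 0.46], [0.52, 0.6], [0.7, 0.63], [0.7, 0.64]] (np.int64(248), np.int64(286), np.int64(0), np.int64(129))
top -0.0 1813 [[0.46, 0.4], [0.51, 0.45], [0.53, 0.6], [0.7, 0.62], [0.7, 0.63]] (np.int64(155), np.int64(228), np.int64(0), np.int64(116))
top 0.1 1675 [[0.51, 0.41], [0.53, 0.46], [0.55, 0.58], [0.7, 0.62], [0.7, 0.63]] (np.int64(64), np.int64(
[... 302 characters left out ...]
64(63))
scene -0.3 387 [[0.3, 0.4], [0.7, 0.42], [0.7, 0.45], [0.7, 0.49], [0.7, 0.55]] (np.int64(293), np.int64(464), np.int64(0), np.int64(42))
scene -0.2 468 [[0.69, 0.4], [0.7, 0.42], [0.7, 0.46], [0.7, 0.49], [0.7, 0.51]] (np.int64(264), np.int64(275), np.int64(0), np.int64(52))
scene -0.1 645 [[0.69, 0.4], [0.7, 0.43], [0.7, 0.47], [0.7, 0.5], [0.7, 0.53]] (np.int64(229), np.int64(245), np.int64(0), np.int64(63))
scene -0.0 192 [[0.69, 0.4], [0.7, 0.43], [0.7, 0.46], [0.7, 0.5], [0.7, 0.52]] (np.int64(191), np.int64(210), np.int64(13), np.int64(73))
scene 0.1 1385 [[0.52, 0.4], [0.7, 0.44], [0.7, 0.49], [0.7, 0.54], [0.7, 0.59]] (np.int64(141), np.int64(227), np.int64(0), np.int64(91))
```

View pics/scene2.png

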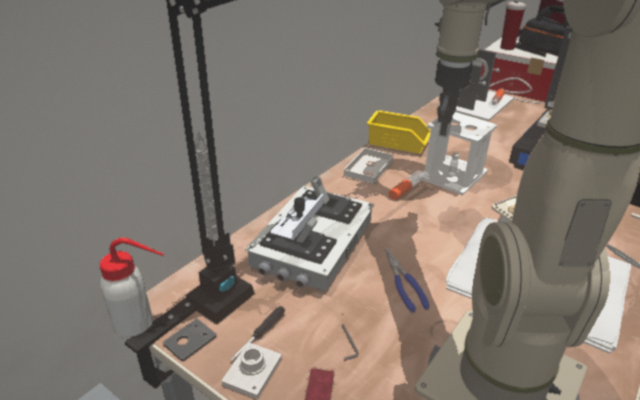

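The scene picture shows the closed gripper at (450,110), clear of the white box at (460,150), with the panel unchanged. The depth shows a wall at x=0.70 and a thin dark line that may be the lamp's arm at x≈0.4, so I'll check the top view.

View pics/top2.png

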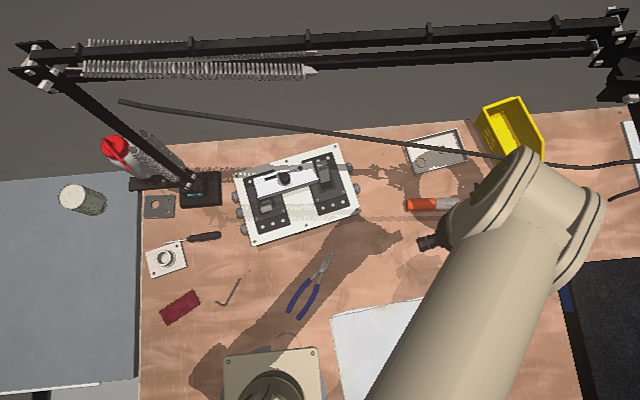

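Run:
```python
from h import *
p=camera("top")
for u in(130,180,240,300,360,400):
    r=slice(90,150); col=p["img"][r,u].astype(int).sum(1); d=p["depth"][r,u]
    v=np.arange(90,150); X=world(p,np.full(60,u),v)
    s=(X[:,2]>.3)&(X[:,0]<.6); print(u,v[s],X[s].round(3).tolist()[:3])
```

```text
130 [101 102 103 104 105 128 129 130 131 132 133 134 135 136 137 138 139 140
 141 146 147 148 149] [[0.476, 0.048, 0.61], [0.475, 0.048, 0.609], [0.474, 0.049, 0.609]]
180 [110 111 112 113 114] [[0.465, -0.002, 0.601], [0.464, -0.002, 0.601], [0.464, -0.001, 0.599]]
240 [118 119 120 121 122] [[0.456, -0.065, 0.588], [0.455, -0.065, 0.589], [0.453, -0.065, 0.589]]
300 [127 128 129 130 131] [[0.443, -0.131, 0.579], [0.442, -0.131, 0.578], [0.441, -0.131, 0.577]]
360 [135 136 137 138 139] [[0.432, -0.201, 0.566], [0.431, -0.2, 0.566], [0.43, -0.2, 0.566]]
400 [141 142 143 144 145] [[0.424, -0.249, 0.557], [0.422, -0.249, 0.558], [0.421, -0.248, 0.559]]
```

The top picture shows the lamp bars at rows 40–70 and the cable running from (120,100) to (500,155), at z about 0.56–0.61. I'll lower first so the wrist passes under both.

Emit:
carry_out([
  [0, 0, 0.4, 0, -1],
  [0, 0, 0.75, 0, -1],
  [0.2, 0, 0.75, 0, -1],
  [0.6, 0, 0.75, 0, -1],
  [1, 0, 0.75, 0, -1],
  [1, 0, 0.75, 0, -1],
  [1, 0, 0.75, 0, -1],
])

```text
clock: 3.25
position: [0.4753, -0.3417, 0.1403]
ee_rot: [0.994, 0.108, -0.001, -0.0]
ft_force: [-0.5, -0.2, 0.2]
grip_width: 0.001
grasp_force: 0.0
```

Emit:
carry_out([
  [0.4, 0, 0, 0, -1],
  [0.8, 0, 0, 0, -1],
  [0.89, -0.2, 0, 0, -1],
  [0.89, -0.6, 0, 0, -1],
  [0.89, -1, 0, 0, -1],
  [0.89, -1, 0, 0, -1],
  [0.89, -1, 0, 0, -1],
])

```text
clock: 4.12
position: [0.5731, -0.1678, 0.1411]
ee_rot: [0.994, 0.108, -0.0, 0.001]
ft_force: [-0.4, 0.4, 0.1]
grip_width: 0.002
grasp_force: 0.0
```

```bash
cat >> h.py <<'E'
a=np.radians(12.5); Rp=np.array([[np.cos(a),-np.sin(a)],[np.sin(a),np.cos(a)]]); C=np.array([.4936,-.0955])
def stat():
    o=manip.get_obs(); print(o["clock"],"panel xy mm",((o["position"][:2]-C)@Rp*1000).round(1),o["position"][2].round(4),"F",o["ft_force"].round(1))
def look():
    p=camera("top"); v,u=np.mgrid[:400,:640]; u=u.ravel();v=v.ravel()
    k=p["depth"][v,u]>0; X=world(p,u[k],v[k]); q=(X[:,:2]-C)@Rp*1000; z=X[:,2]*1000
    for nm,s in (("Lh",(abs(q[:,1]-78)<25)&(z>125)),("Rh",(abs(q[:,1]+78)<25)&(z>125)),("knob",(abs(q[:,1])<50)&(z>125))):
        s&=(abs(q[:,0])<60)&(z<145)
        if s.sum()>3: print(nm,s.sum(),np.percentile(np.c_[q[s],z[s]],[3,50,97],axis=0).round(1).tolist())
    return p
E
python3 - <<'E'
from h import *
stat(); look()
p=camera("wrist"); cv2.imwrite("pics/w1.png",p["img"][:,:,::-1])
E
```

```text
4.125 panel xy mm [ 62.  -87.7] 0.1411 F [-0.4  0.4  0.1]
Lh 96 [[-40.2, 63.9, 127.2], [-32.9, 76.3, 134.6], [-21.8, 88.5, 138.7]]
```

View pics/w1.png

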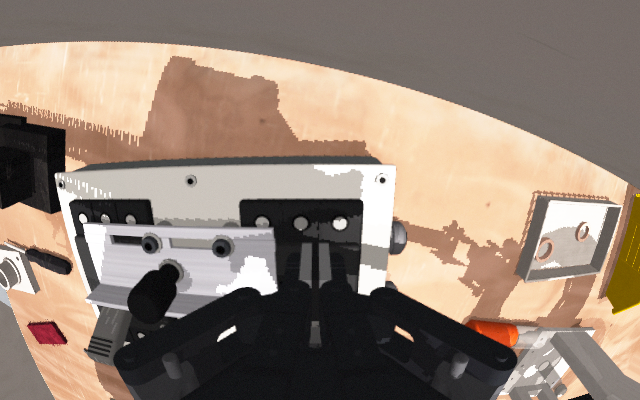

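The wrist picture shows the closed fingertips at (315,260), behind the right handle and over the right breaker. The knob is at (155,290), clear to the left, and the tray is at (575,235). Next I pull the right handle toward the robot.

Emit:
carry_out([
  [0, -0.05, 0, 0, -1],
  [-0.1, -0.05, 0, 0, -1],
  [-0.16, -0.05, 0, 0, -1],
  [-0.22, -0.05, 0, 0, -1],
  [-0.28, -0.05, 0, 0, -1],
  [-0.34, -0.05, 0, 0, -1],
  [-0.4, -0.05, 0, 0, -1],
  [-0.4, -0.05, 0, 0, -1],
])

```text
clock: 5.22
position: [0.5128, -0.172, 0.1407]
ee_rot: [0.994, 0.108, -0.0, 0.0]
ft_force: [1.1, -0.6, -0.4]
grip_width: 0.001
grasp_force: 0.0
```

Run:
```python
from h import *
stat(); look()
p=camera("wrist"); cv2.imwrite("pics/w2.png",p["img"][:,:,::-1])
```

```text
5.225 panel xy mm [  2.2 -78.8] 0.1407 F [ 1.1 -0.6 -0.4]
Lh 93 [[-40.5, 63.8, 127.4], [-33.2, 76.8, 134.5], [-22.5, 88.8, 138.9]]
knob 48 [[17.0, 11.3, 130.0], [28.1, 19.1, 134.2], [37.7, 25.5, 137.1]]
```

View pics/w2.png

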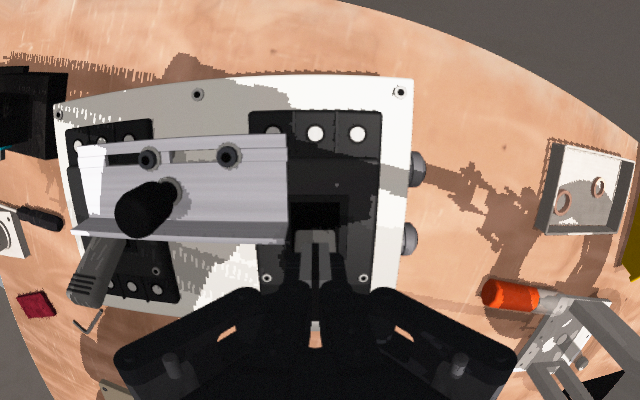

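The slot behind the right handle is now empty around (315,215), so it has flipped toward the robot. I'll raise the tool and move to the left of the knob.

Emit:
carry_out([
  [0, 0, -0.33, 0, -1],
  [0, 0, -0.33, 0, -1],
  [0.1, -0.4, -0.33, 0, -1],
  [0.17, -0.8, -0.33, 0, -1],
  [0.17, -0.91, -0.33, 0, -1],
  [0.17, -0.91, -0.33, 0, -1],
])

```text
clock: 6.08
position: [0.509, -0.0321, 0.19]
ee_rot: [0.994, 0.11, -0.0, 0.0]
ft_force: [0.6, -1.4, -0.5]
grip_width: 0.001
grasp_force: 0.0
```

Run:
```python
from h import *
stat(); look()
p=camera("wrist"); cv2.imwrite("pics/w3.png",p["img"][:,:,::-1])
```

```text
6.075 panel xy mm [28.7 58.5] 0.19 F [ 0.6 -1.4 -0.5]
Lh 4 [[-38.6, 62.9, 129.4], [-35.2, 63.6, 131.8], [-31.5, 64.5, 133.7]]
Rh 89 [[-40.5, -91.5, 127.7], [-33.3, -79.2, 133.9], [-23.0, -66.4, 137.7]]
knob 93 [[15.5, 3.2, 127.3], [25.0, 14.4, 133.9], [37.4, 25.3, 137.6]]
```

View pics/w3.png

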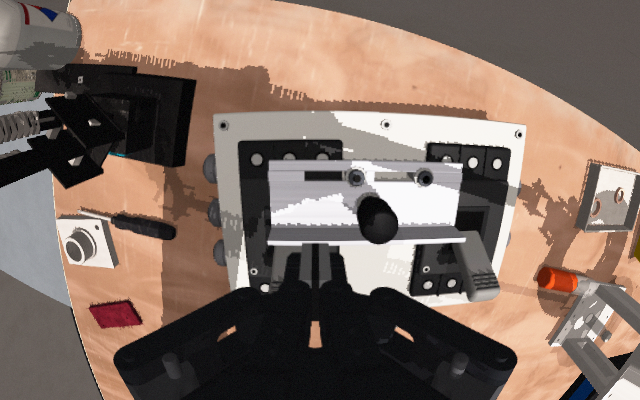

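The right handle now leans toward the robot at (480,265), and the knob is at (378,220) to the right of the fingers. I'll lower and push.

Emit:
carry_out([
  [0, 0, 0.2, 0, -1],
  [0, 0, 0.36, 0, -1],
  [0, 0, 0.36, 0, -1],
  [0, 0.08, 0.36, 0, -1],
  [0, 0.14, 0.36, 0, -1],
  [0, 0.2, 0.36, 0, -1],
  [0, 0.26, 0.36, 0, -1],
  [0, 0.32, 0.36, 0, -1],
  [0, 0.32, 0.36, 0, -1],
])

```text
clock: 7.3
position: [0.5195, -0.0808, 0.1363]
ee_rot: [0.994, 0.108, 0.0, 0.0]
ft_force: [0.1, 0.2, 0.1]
grip_width: 0.002
grasp_force: 0.0
```

Run:
```python
from h import *
stat(); look()
```

```text
7.3 panel xy mm [28.5  8.8] 0.1363 F [0.1 0.2 0.1]
Rh 91 [[-40.5, -91.6, 126.7], [-33.2, -79.1, 134.2], [-23.2, -66.3, 138.3]]
```

Emit:
carry_out([
  [0, 0.02, 0, 0, -1],
  [0, 0.04, 0, 0, -1],
  [0, 0.04, 0, 0, -1],
])

```text
clock: 7.72
position: [0.5203, -0.0842, 0.136]
ee_rot: [0.994, 0.109, -0.001, -0.001]
ft_force: [-3.1, 5.3, 1.4]
grip_width: 0.003
grasp_force: 3.1
```

Run:
```python
from h import *
stat()
p=camera("wrist"); cv2.imwrite("pics/w4.png",p["img"][:,:,::-1])
```

```text
7.725 panel xy mm [28.5  5.2] 0.136 F [-3.1  5.3  1.4]
```

View pics/w4.png

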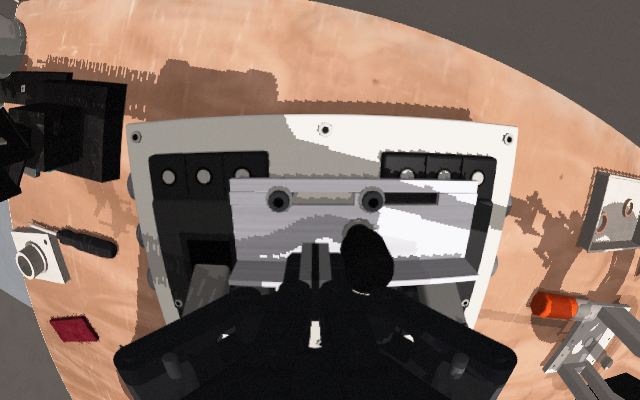

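The bar has slid right: the knob is at (367,255) and the fingers press on its left side. I'll push slightly more to confirm the stop.

Emit:
carry_out([
  [0, 0.03, 0, 0, -1],
  [0, 0.04, 0, 0, -1],
  [0, 0.04, 0, 0, -1],
])

```text
clock: 8.15
position: [0.5206, -0.0851, 0.136]
ee_rot: [0.994, 0.111, -0.002, -0.004]
ft_force: [-10.4, 22.2, 8.4]
grip_width: 0.002
grasp_force: 12.1
```

Run:
```python
from h import *
stat()
```

```text
8.15 panel xy mm [28.6  4.3] 0.136 F [-10.4  22.2   8.4]
```

Emit:
carry_out([
  [0, -0.1, 0, 0, -1],
  [0, -0.2, 0, 0, -1],
  [0, -0.2, -0.36, 0, -1],
  [0, -0.2, -0.36, 0, -1],
  [-0.3, -0.4, -0.36, 0, -1],
  [-0.64, -0.57, -0.36, 0, -1],
  [-0.64, -0.57, -0.36, 0, -1],
  [-0.64, -0.57, -0.36, 0, -1],
])

```text
clock: 9.15
position: [0.4103, -0.0289, 0.1905]
ee_rot: [0.994, 0.108, 0.001, 0.0]
ft_force: [-0.0, 0.1, 0.2]
grip_width: 0.001
grasp_force: 0.0
```

Run:
```python
from h import *
stat(); look()
p=camera("scene"); v,u=np.mgrid[:400,:640]; u=u.ravel();v=v.ravel()
k=p["depth"][v,u]>0; X=world(p,u[k],v[k]); q=(X[:,:2]-C)@Rp*1000; z=X[:,2]*1000
s=(abs(q[:,1])<50)&(z>127)&(z<140)&(abs(q[:,0]-28)<14); print(s.sum(),np.median(q[s],axis=0))
```

```text
9.15 panel xy mm [-66.9  83. ] 0.1905 F [-0.   0.1  0.2]
Rh 92 [[-40.8, -91.8, 127.7], [-33.2, -79.0, 134.5], [-22.9, -66.2, 138.2]]
knob 93 [[16.0, -32.0, 126.1], [25.6, -20.6, 133.6], [36.5, -9.9, 136.9]]
59 [ 27.43318385 -12.72388556]
```

The knob is at y ≈ -21 mm, so the bar is at its stop. Now I push the left handle away from the robot.

Emit:
carry_out([
  [0, 0, 0.2, 0, -1],
  [0, 0, 0.335, 0, -1],
  [0, 0, 0.335, 0, -1],
  [0.12, 0, 0.335, 0, -1],
  [0.18, 0, 0.335, 0, -1],
  [0.24, 0, 0.335, 0, -1],
  [0.3, 0, 0.335, 0, -1],
  [0.36, 0, 0.335, 0, -1],
  [0.42, 0, 0.335, 0, -1],
  [0.44, 0, 0.335, 0, -1],
  [0.44, 0, 0.335, 0, -1],
])

```text
clock: 10.62
position: [0.4743, -0.0142, 0.14]
ee_rot: [0.994, 0.109, -0.0, -0.0]
ft_force: [0.9, 0.3, -0.4]
grip_width: -0.004
grasp_force: 0.0
```

Emit:
carry_out([
  [-0.2, 0, 0, 0, -1],
  [-0.4, 0, 0, 0, -1],
  [-0.4, 0, -0.3, 0, -1],
  [-0.8, 0, -0.3, 0, -1],
  [-1, 0, -0.3, 0, -1],
  [-1, 0, -0.3, 0, -1],
  [-1, 0, -0.3, 0, -1],
])

```text
clock: 11.5
position: [0.3283, -0.0467, 0.1853]
ee_rot: [0.994, 0.109, 0.001, 0.0]
ft_force: [-0.4, 0.3, -0.2]
grip_width: -0.001
grasp_force: 0.0
```

Run:
```python
from h import *
stat(); p=look(); cv2.imwrite("pics/t5.png",cv2.resize(p["img"][130:260,200:400,::-1],None,fx=3,fy=3))
```

```text
11.5 panel xy mm [-150.8   83.4] 0.1853 F [-0.4  0.3 -0.2]
Lh 97 [[21.0, 63.7, 125.8], [28.3, 76.5, 134.0], [39.6, 88.9, 138.5]]
Rh 91 [[-40.4, -91.8, 127.5], [-33.1, -78.9, 134.0], [-23.7, -66.5, 138.3]]
knob 92 [[16.1, -32.2, 126.3], [25.4, -20.9, 134.1], [36.9, -9.9, 137.2]]
```

View pics/t5.png

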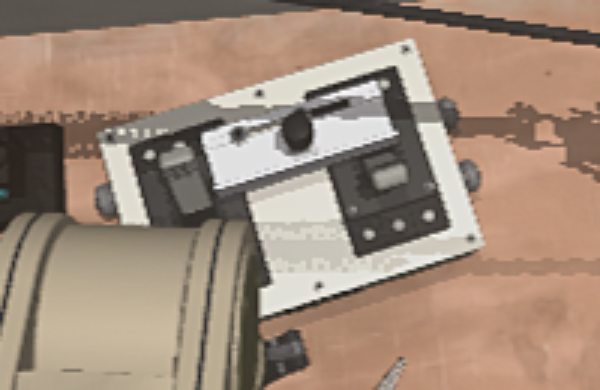

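The crop shows the left handle leaning away at (180,165), the right handle toward the robot at (390,175), and the knob at the right at (297,130). The arm is clear of everything.

```bash
python3 -c "
from workcell import ticket
print(ticket.hand_in())"
```

```text
the job is handed in; nothing more can be done
None
```

The panel is now on its left-hand feeder (right handle off, interlock bar at its right stop, left handle on), with the arm clear of everything, and I handed the job in at about 11.5 s; no verdict came back.

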